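# Try out the bench's emergency stop

### The job

Try out the polishing unit's emergency stop, the mushroom head with the two wings: press it straight in until it latches and take the hand right off it, so that it is seen to stay in by itself. Then push a wing round clockwise (seen from above) until the latch lets go, and leave the mushroom fully out and turned back to rest. Leave the flat start button unpressed and the things standing around where they are, not lifted.

Things in the scene. Friction and masses are not known exactly. Their poses are not given: they have to be found in the camera images.
- stop_box: the stop station: cream box 110 x 110 x 55 mm screwed to the bench, carrying the black mushroom stop. Origin: centre of its underside on the bench; x and y along its sides, z up. The mushroom's axis is the upright line through this origin. The bar with the two wings lies along the box's y axis when untwisted. A fixed metal collar, 42 mm in diameter and 6 mm high, stands on the box under the head
- stop_press (a joint): how far the mushroom is pressed in, in m: 0 = fully out, 0.010 = hard bottom. A spring resists with about 2 N at first and 5 N at the bottom, the latch included. Pressed past about 0.0085 it latches and then stays in by itself at about 0.008
- stop_twist (a joint): how far the mushroom is turned clockwise seen from above, in rad: 0 = at rest (it cannot turn the other way), 1.3 = hard end. A spring turns it back to 0 when let go (0.025 N m at 0, 0.06 at 0.7, 0.09 at 1.3). Turning a latched stop past about 0.62 releases the latch and it springs out
- stop_top (a point): centre of the top of the bar across the mushroom (84 mm long, 12 wide, 20 high; this point's y axis runs along it), on the axis; moves with the mushroom; press here. Stop out: 101 mm above the bench, the bar's underside 81 mm; the round head below it, 54 mm in diameter, is 88 mm high at the axis, 77 mm at the rim, its underside 73 mm. The bar's ends overhang it by 15 mm each: the wings
- stop_wing_left (a point): tip of one wing, the bar's end on the box's +y side, 42 mm from the axis, half-way up the bar (10 mm below its top). Clockwise carries it towards the box's +x
- stop_wing_right (a point): tip of the other wing, the bar's end on the box's -y side, 42 mm from the axis, half-way up the bar. Clockwise carries it towards the box's -x
- start_box: the start station: a like box, 110 x 110 x 55 mm, fixed, carrying a flat round push button, a small round dial and three pilot lamps; not to be used. Origin: centre of its underside
- start_button (a joint): how far the flat start button on the start station is pressed, in m: 0 = out, 0.006 = in. Leave it alone
- dropper_a_mid (a point): small black dropper bottle, 26 mm in diameter, 70 mm tall, standing in front of the stop station; loose. Point: its middle, 35 mm above the bench
- dropper_b_mid (a point): small white dropper bottle, 26 mm in diameter, 70 mm tall, standing beyond the stop station; loose. Point: its middle, 35 mm above the bench
- dropper_c_mid (a point): black dropper bottle, 32 mm in diameter, 85 mm tall, standing in front of the start station; loose. Point: its middle, 42.5 mm above the bench
- jar_mid (a point): white jar with a metal lid, 60 mm in diameter, 70 mm tall, standing beyond the start station; loose. Point: its middle, 35 mm above the bench
- cast_mid (a point): plaster dental cast, 52 x 62 mm, about 23 mm tall, standing between and in front of the stations; loose. Point: its middle, 10 mm above the bench
- mug_mid (a point): terracotta mug, 76 mm in diameter with a handle, 90 mm tall, off to one side; loose. Point: its middle, 45 mm above the bench
- spatula_grip (a point): steel spatula 190 mm long lying flat on the bench off to the other side; loose. Point: on its handle

How it is judged:
On the way, in this order (a step that is already met when the one before it is completed fails the run):
1. the mushroom is in (more than 6 mm), hardly turned, and stays in with the robot not touching the stop station (value of joint stop_press above 0.006 m and value of joint stop_twist below 0.3 rad and contact force between each of the fingers, the arm and stop_box below 0.05 N), for 0.3 s.
2. the mushroom is turned clockwise by more than 0.4 rad while it is still in (value of joint stop_press above 0.006 m and value of joint stop_twist above 0.4 rad).
3. the mushroom has sprung out (value of joint stop_press below 0.002 m), for 0.1 s.
At the end, for the whole second after the job is handed in: The mushroom is fully out (within 1.5 mm) and turned back to rest (within 0.1 rad), the start button is out (within 2 mm), and every loose thing is within 30 mm of where it stood (value of joint stop_press below 0.0015 m and value of joint stop_twist below 0.1 rad and value of joint start_button below 0.002 m and distance of each of dropper_a_mid, dropper_b_mid, dropper_c_mid, jar_mid, cast_mid, mug_mid, spatula_grip from where it was at the start of the episode below 0.03 m); the robot touches nothing.
It fails at once if the start button is pressed by more than 3 mm (value of joint start_button above 0.003 m).
It fails at once if a loose thing is moved by more than 30 mm (distance of any of dropper_a_mid, dropper_b_mid, dropper_c_mid, jar_mid, cast_mid, mug_mid, spatula_grip from where it was at the start of the episode above 0.03 m).
It fails at once if a loose thing is lifted more than 15 mm off the bench (height (world z) of any of dropper_a_mid, dropper_b_mid, jar_mid above 0.05 m or height (world z) of dropper_c_mid above 0.0575 m or height (world z) of cast_mid above 0.025 m or height (world z) of mug_mid above 0.06 m or height (world z) of spatula_grip above 0.035 m).
It also fails if it takes over 40 s, if anything falls off the work surface, if the arm or the gripper's body presses on something with over 40 N, if the wrist force passes 120 N, or if a joint passes its speed limit or range.

### The arm

A 6-joint arm with a two-finger parallel gripper is mounted at the origin on the work surface. World frame = base frame: x ahead of the robot, y to its left, z up, the work surface at z = 0. Lengths are in m, angles in rad, forces in N, time in s.
With the tool pointing down it reaches from about 0.35 to 0.975 m from the base axis. Payload 4.9 kg.
Tool frame: the origin (TCP) lies midway between the tips of the shut fingers; the grasp point (between the pads) lies 19 mm behind it; z points along the fingers, y is the line along which they close (so a half turn about z gives the same grasp; the last joint's range is limited). The gripper opens to 85 mm and grips with 20 to 120 N. Pads are 22 mm wide; open, the fingers measure 114 mm over their backs; the gripper's body (76 mm by 85 mm) begins 54 mm behind the grasp point. The pads swing forward as they close: fully open they stand 13 mm farther back than shut.
Start: joints at [1.107, 0.053, 1.613, -0, 1.476, -0.119], TCP at [0.211, 0.588, 0.231] pointing down, gripper open.
Joint ranges: [-3.01, 3.01], [-1.01, 2.22], [0.06, 2.58], [-1.02, 4.17], [0.09, 2.62], [-3.14, 3.14]. Speed limits (rad/s): [2.57, 2.57, 3.14, 3.14, 3.14, 3.14].

### API

Orientations are given as a rotation vector (axis times angle).
In Python, from station import ctrl, optics, job gives the robot as it stands.
- The arm moves only by the shell command python3 -m jog 'ROWS' [OPENING] [FORCE]. ROWS is JSON, a list of rows, each a list of 2 entries, a list of its own where there are three numbers: the shift along the tool's x, y, z in m, then the turn, a rotation vector about the tool's x, y, z in rad. A call has 1 to 5 rows; each row is the pose to reach, as a shift and turn from the pose commanded when the call began, along the tool's axes at that moment; what a row does not reach only later rows make up. A row lasts 1/10 s, in which the tool goes at most 50 mm and 8.59 degrees, less where a joint would pass 70% of its speed; a pose out of reach is approached as far as the arm can. A call with a gripper value outside its range is refused whole. OPENING is the opening, from 0 (shut) to 1 (fully open), set as the call begins (- or left out, the last holds). The fingers move at their own pace and stop on an object; FORCE is the grip in N (left out, the last holds). Time passes only in rows, so rows that repeat a pose let the fingers close. It gives the time, the measured TCP pose, the force, the opening and the grip force at its end, in the units of the state.
- ctrl.get_obs(): the state, without advancing time (a new reading comes with each control period).
- optics.get_image(name): name is "side" or "top" or "wrist"; returns a dict with "image" (400x640x3 uint8, blue, green, red), "fx", "fy", "cx", "cy" (pixels), "rvec" (rotation vector, rad) and "tvec" (3), from world to camera coordinates, as OpenCV has them; the wrist camera has in their place "mount" (4x4, takes a point from camera to tool coordinates, whose origin is the TCP and whose axes are the flange's). Camera axes: x right, y down, z forward; pixel columns grow to the right and rows downward; lengths in m; the calibration is good to about 2 mm. A picture is of the moment at which its call begins: read the wrist's pose just before it. There is no depth.
- job.finish_job(): hands the job in; it is judged then, once.
The state is a dict: "t": time; "q": joint angles; "dq": joint speeds; "effort": joint torques, N m; "tool_pos": TCP position; "tool_rot": TCP orientation; "contact_force": force on the tool from outside, world axes, zero at the start; "wrist_torque": the same for the moment, N m; "opening": finger opening in m; "grip_force": force on a finger pad.
Only numpy, scipy, OpenCV 4.12 (cv2) and the standard library are available. Lean on these libraries where they do the work, as an engineer would, in place of code of your own. Each camera call takes 0.05 s, during which the arm holds its last target. There are 200 camera calls.

## Working session

There is one attempt and no reset: what is moved stays moved. The work goes in short steps, Python scripts to look and compute and a shell command to move; the robot and the scene stay as the last step left them, time stands still between calls to the robot, and variables do not carry over. Pictures are saved under pics/ and viewed, at most 10 in all, crops included, and the job is handed in when it is done.

```bash
ls; mkdir -p pics
python3 - <<'E'
from station import ctrl, optics
import cv2
for n in ("top","side"):
    d=optics.get_image(n); cv2.imwrite(f"pics/{n}1.png",d["image"])
    print(n,[d[k] for k in("fx","fy","cx","cy","rvec","tvec")])
o=ctrl.get_obs(); print(o)
E
```

```text
pics
top [488.9898655182898, 488.9898655182898, 315.17365475657124, 200.0675207436034, array([ 2.14384932, -2.1827467 ,  0.14115548]), array([-0.00198663,  0.57713964,  1.56199451])]
side [368.7193916913685, 368.7193916913685, 313.5903367661184, 200.26408578248015, array([ 2.16946083, -0.36636235,  0.18460199]), array([-0.52907141,  0.16551096,  0.96537241])]
{'t': 0.1, 'q': array([ 1.10701272e+00,  5.32769004e-02,  1.61414359e+00, -8.21451518e-06,
        1.47601216e+00, -1.18991389e-01]), 'dq': array([-0.00212856, -0.0010535 , -0.00315772,  0.00011532,  0.0001782 ,
        0.00079468]), 'effort': array([ 4.34107415e-04, -3.94904923e+01, -3.71361530e+01, -1.06938965e-04,
        3.93930895e-03,  2.75045437e-06]), 'tool_pos': array([0.21099454, 0.58771166, 0.23020244]), 'tool_rot': array([-5.3882882e-01, -3.0945094e+00,  2.7716419e-03]), 'contact_force': array([-0.40470169, -0.40451066,  0.12308291]), 'wrist_torque': array([ 0.05882659,  0.03508233, -0.00901053]), 'grip_force': 0.0, 'opening': 0.08552297179253983}
```

View pics/top1.png

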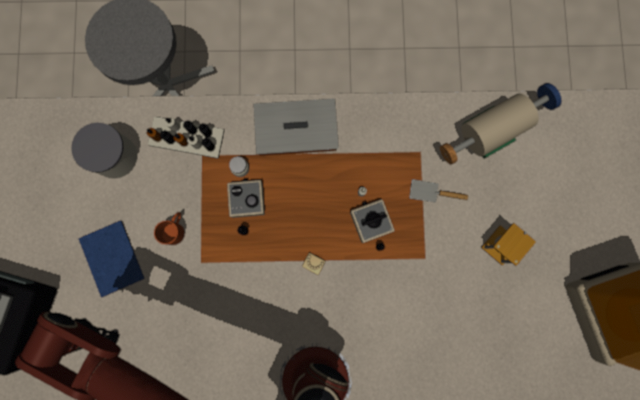

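View pics/side1.png

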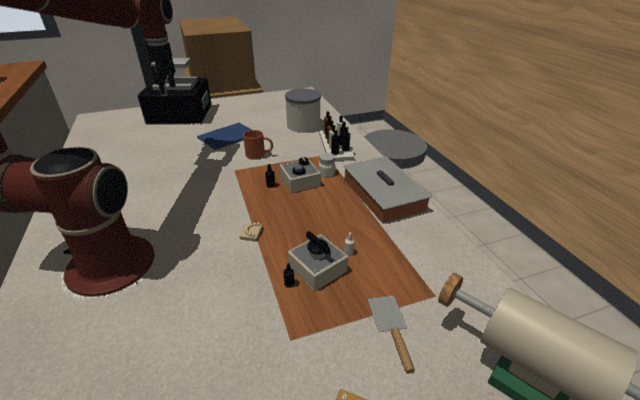

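The top view shows the stop box at about (373,221), dropper_a at (380,246), and dropper_b at (362,191). The start box is at (245,198). The side view shows the mushroom bar at about (318,245).

```bash
cat > h.py <<'E'
import numpy as np, cv2
from scipy.spatial.transform import Rotation as R
from station import ctrl, optics
def cam(d, obs=None):
    """camera centre and rotation camera->world"""
    if "mount" in d:
        T=np.eye(4); T[:3,:3]=R.from_rotvec(obs["tool_rot"]).as_matrix(); T[:3,3]=obs["tool_pos"]
        T=T@np.asarray(d["mount"]); return T[:3,3],T[:3,:3]
    r=R.from_rotvec(d["rvec"]).as_matrix(); return -r.T@d["tvec"], r.T
def onz(d,u,v,z,obs=None):
    c,r=cam(d,obs); k=r@np.array([(u-d["cx"])/d["fx"],(v-d["cy"])/d["fy"],1])
    return c+k*(z-c[2])/k[2]
def crop(img,u0,v0,w,h,s,name):
    cv2.imwrite(name,cv2.resize(img[v0:v0+h,u0:u0+w],None,fx=s,fy=s,interpolation=cv2.INTER_CUBIC))
E
python3 - <<'E'
from h import *
d=optics.get_image("top"); crop(d["image"],335,175,80,80,7,"pics/topc.png")
for n,u,v,z in(("bar",373,219,.1),("a",380,246,.035),("b",362,191,.035),("start",245,198,.055)): print(n,onz(d,u,v,z))
E
```

```text
bar [ 0.50646072 -0.19099103  0.1       ]
a [ 0.42380299 -0.21912147  0.035     ]
b [ 0.60424427 -0.16629143  0.035     ]
start [0.58524024 0.21382457 0.055     ]
```

View pics/topc.png

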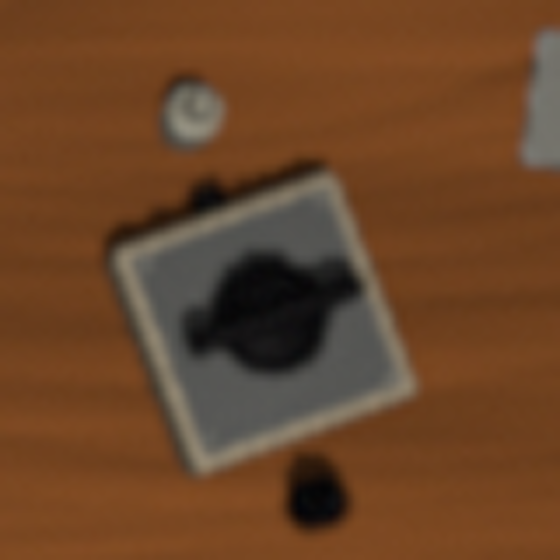

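The crop shows the box corners at crop pixels (118,250), (328,178), (412,388) and (203,470). The bar tips are at (190,333) and (358,280), with 7 crop pixels per image pixel.

Run:
```python
from h import *
d=optics.get_image("top"); o=ctrl.get_obs()
P=lambda u,v,z:onz(d,335+u/7,175+v/7,z)
c=np.array([P(u,v,.055) for u,v in((118,250),(328,178),(412,388),(203,470))])
t=np.array([P(190,333,.096),P(358,280,.096)])
print("corners",c.round(4),"centre",c.mean(0),"sides",np.linalg.norm(np.roll(c,-1,0)-c,axis=1))
print("tips",t,t.mean(0),np.linalg.norm(t[0]-t[1]))
for a in(c[0]-c[1],c[3]-c[2],t[0]-t[1]): print("yaw of box y - 90:",np.degrees(np.arctan2(a[1],a[0]))-90)
M=R.from_rotvec(o["tool_rot"]).as_matrix(); print(M.round(4)); 
print("shift in tool axes to above", M.T@(np.r_[c.mean(0)[:2],.25]-o["tool_pos"]))
print(optics.get_image("wrist")["mount"])
```

```text
corners [[ 0.538  -0.1296  0.055 ]
 [ 0.5696 -0.2274  0.055 ]
 [ 0.4722 -0.2625  0.055 ]
 [ 0.4365 -0.1656  0.055 ]] centre [ 0.50408226 -0.19623786  0.055     ] sides [0.10279622 0.10360006 0.10324972 0.10770521]
tips [[ 0.49620014 -0.15717896  0.096     ]
 [ 0.51860523 -0.23311926  0.096     ]] [ 0.50740269 -0.19514911  0.096     ] 0.07917649850365105
yaw of box y - 90: 17.924207912043272
yaw of box y - 90: 20.210218758610196
yaw of box y - 90: 16.43793582388004
[[-9.411e-01  3.380e-01 -5.000e-04]
 [ 3.380e-01  9.411e-01 -1.200e-03]
 [ 1.000e-04 -1.300e-03 -1.000e+00]]
shift in tool axes to above [-0.54077949 -0.63891736 -0.01871585]
[[-5.77537057e-04 -9.51387274e-01 -3.07996624e-01  7.89005646e-02]
 [ 9.99999830e-01 -5.72351718e-04 -1.07172663e-04  6.53723110e-04]
 [-7.43196897e-05 -3.07996634e-01  9.51387444e-01 -1.42401122e-01]
 [ 0.00000000e+00  0.00000000e+00  0.00000000e+00  1.00000000e+00]]
```

```bash
python3 -m jog '[[[-0.032,-0.038,-0.004],[0,0,0]],[[-0.064,-0.076,-0.008],[0,0,0]],[[-0.096,-0.114,-0.012],[0,0,0]],[[-0.128,-0.152,-0.016],[0,0,0]],[[-0.16,-0.19,-0.02],[0,0,0]]]' 0 20
python3 -m jog '[[[-0.032,-0.038,0],[0,0,0]],[[-0.064,-0.076,0],[0,0,0]],[[-0.096,-0.114,0],[0,0,0]],[[-0.128,-0.152,0],[0,0,0]],[[-0.16,-0.19,0],[0,0,0]]]'
python3 -m jog '[[[-0.032,-0.038,0],[0,0,0]],[[-0.064,-0.076,0],[0,0,0]],[[-0.096,-0.114,0],[0,0,0]],[[-0.128,-0.152,0],[0,0,0]],[[-0.16,-0.19,0],[0,0,0]]]'
python3 -m jog '[[[-0.03,-0.035,0],[0,0,-0.13]],[[-0.055,-0.065,0],[0,0,-0.26]],[[-0.055,-0.065,0],[0,0,-0.4]],[[-0.055,-0.065,0],[0,0,-0.53]],[[-0.055,-0.065,0],[0,0,-0.66]]]'
python3 - <<'E'
from h import *
o=ctrl.get_obs(); d=optics.get_image("wrist"); cv2.imwrite("pics/w1.png",d["image"])
print(o["t"],o["tool_pos"],o["opening"],R.from_rotvec(o["tool_rot"]).as_matrix().round(3))
E
```

```text
t: 0.75
tool_pos: [0.2977, 0.3535, 0.2514]
tool_rot: [0.538, 3.095, 0.0]
contact_force: [-0.2, -0.5, 0.2]
opening: 0.0122
grip_force: 0.0
t: 1.25
tool_pos: [0.3841, 0.1205, 0.2515]
tool_rot: [0.538, 3.094, 0.001]
contact_force: [0.8, -0.4, 0.4]
opening: -0.0
grip_force: 0.0
t: 1.75
tool_pos: [0.4706, -0.1127, 0.2514]
tool_rot: [0.54, 3.094, 0.0]
contact_force: [0.9, 0.6, -0.1]
opening: -0.0004
grip_force: 0.0
t: 2.25
tool_pos: [0.5, -0.1908, 0.2509]
tool_rot: [0.5, -3.101, -0.001]
contact_force: [0.2, 0.3, -0.5]
opening: -0.0004
grip_force: 0.0
2.25 [ 0.50001196 -0.19075819  0.25092878] -0.0003650652745831183 [[-0.949 -0.314 -0.001]
 [-0.314  0.949  0.   ]
 [ 0.     0.001 -1.   ]]
```

View pics/w1.png

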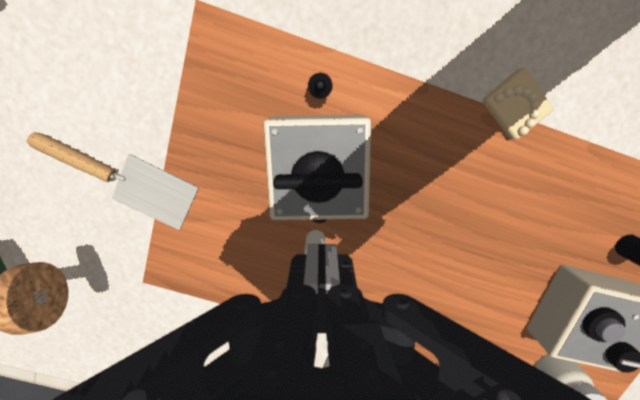

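The wrist view shows the bar from (274,181) to (362,181). The box top corners are at (265,119), (371,118), (369,217) and (271,219). Dropper_a is at (320,85), and the fingertips are near (318,235).

Run:
```python
from h import *
o=ctrl.get_obs(); d=optics.get_image("wrist")
P=lambda u,v,z:onz(d,u,v,z,o)
M=R.from_rotvec(o["tool_rot"]).as_matrix()
t=np.array([P(274,181,.098),P(362,181,.098)]); c=np.array([P(*p,.055) for p in((265,119),(371,118),(369,217),(271,219))])
print(t,t.mean(0),np.linalg.norm(t[0]-t[1])); print(c,c.mean(0),np.linalg.norm(np.roll(c,-1,0)-c,axis=1))
a=t[1]-t[0]; print(np.degrees(np.arctan2(a[1],a[0]))-90)
print("tool-axes shift",M.T@(np.r_[(t.mean(0)[:2]),.105]-o["tool_pos"]))
crop(d["image"],250,100,140,150,5,"pics/w1c.png") if 0 else crop(d["image"],250,105,140,118,5,"pics/w1c.png")
```

```text
[[ 0.51593034 -0.23110833  0.098     ]
 [ 0.49000851 -0.15358986  0.098     ]] [ 0.50296942 -0.19234909  0.098     ] 0.08173771481719315
[[ 0.46993013 -0.25977345  0.055     ]
 [ 0.43527415 -0.15920818  0.055     ]
 [ 0.53542685 -0.12284745  0.055     ]
 [ 0.57197419 -0.22465685  0.055     ]] [ 0.50315133 -0.19162148  0.055     ] [0.10636922 0.10654889 0.10817052 0.1079174 ]
18.48970518196387
tool-axes shift [-0.00228421 -0.00269845  0.14601159]
```

View pics/w1c.png

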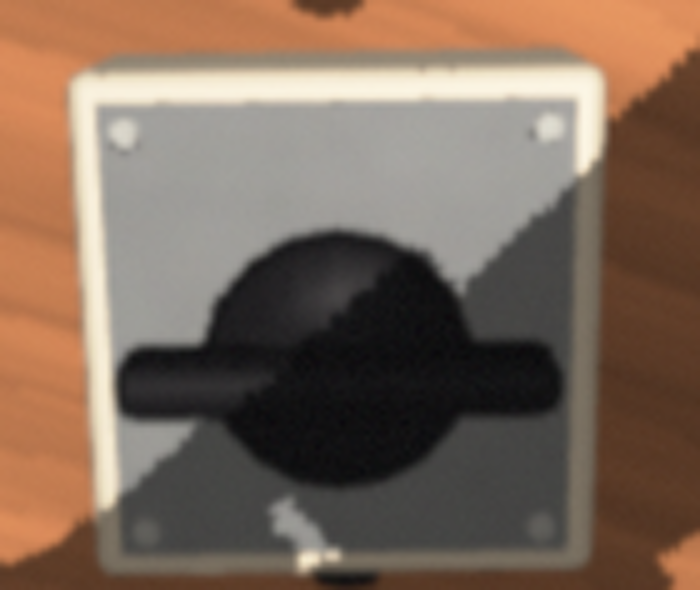

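The enlarged crop confirms it: the bar spans 273.4–362.4 in x with its middle at v≈181.4. The axis comes out at (0.503, -0.192), which agrees with the box centre. Next I approach and press.

```bash
python3 -m jog '[[[-0.002,-0.003,0.045],[0,0,0]],[[-0.002,-0.003,0.09],[0,0,0]],[[-0.002,-0.003,0.125],[0,0,0]],[[-0.002,-0.003,0.14],[0,0,0]],[[-0.002,-0.003,0.145],[0,0,0]]]'
python3 -m jog '[[[0,0,0.003],[0,0,0]],[[0,0,0.006],[0,0,0]],[[0,0,0.009],[0,0,0]],[[0,0,0.011],[0,0,0]],[[0,0,0.011],[0,0,0]]]'
```

```text
t: 2.85
tool_pos: [0.5019, -0.1918, 0.1044]
tool_rot: [0.49, -3.1, -0.003]
contact_force: [0.2, -0.6, -0.1]
opening: 0.0002
grip_force: 0.0
t: 3.35
tool_pos: [0.5044, -0.1932, 0.0972]
tool_rot: [-0.492, 3.1, -0.004]
contact_force: [0.9, -0.7, 3.7]
opening: -0.0001
grip_force: 1.9
```

```bash
python3 -m jog '[[[0,0,0.002],[0,0,0]],[[0,0,0.0035],[0,0,0]],[[0,0,0.0045],[0,0,0]],[[0,0,0.0045],[0,0,0]]]'
python3 -c "
from h import *
for i in range(3):
    o=ctrl.get_obs(); print(o['t'],o['tool_pos'],o['contact_force']); optics.get_image('top')"
```

```text
t: 3.75
tool_pos: [0.5041, -0.1931, 0.0918]
tool_rot: [-0.492, 3.1, -0.003]
contact_force: [3.2, -1.7, 5.1]
opening: -0.0001
grip_force: 2.3
3.75 [ 0.50413463 -0.19314384  0.09180307] [ 3.21419957 -1.72604476  5.08381912]
3.8 [ 0.50408731 -0.19311205  0.09175662] [ 4.45144228 -1.85420196  5.02677585]
3.85 [ 0.50396679 -0.19307662  0.0917282 ] [ 3.82011809 -0.60889777  4.65453289]
```

```bash
python3 -m jog '[[[0,0,0.001],[0,0,0]],[[0,0,0.002],[0,0,0]],[[0,0,0.002],[0,0,0]]]'
python3 -m jog '[[[0,0,-0.01],[0,0,0]],[[0,0,-0.03],[0,0,0]],[[0,0,-0.07],[0,0,0]],[[0,0,-0.1],[0,0,0]],[[0,0,-0.1],[0,0,0]]]'
python3 - <<'E'
from h import *
o=ctrl.get_obs(); d=optics.get_image("wrist"); crop(d["image"],200,80,240,160,3,"pics/w2.png")
d2=optics.get_image("side"); crop(d2["image"],270,215,100,80,6,"pics/s2.png")
print(o["t"],o["tool_pos"])
E
```

```text
t: 4.2
tool_pos: [0.504, -0.1931, 0.0909]
tool_rot: [-0.493, 3.101, -0.002]
contact_force: [0.3, -0.1, 12.3]
opening: -0.0002
grip_force: 6.1
t: 4.7
tool_pos: [0.504, -0.193, 0.1926]
tool_rot: [-0.493, 3.099, -0.004]
contact_force: [1.1, 0.7, 0.6]
opening: -0.0002
grip_force: 0.0
4.7 [ 0.50395335 -0.19299403  0.19264325]
```

View pics/w2.png

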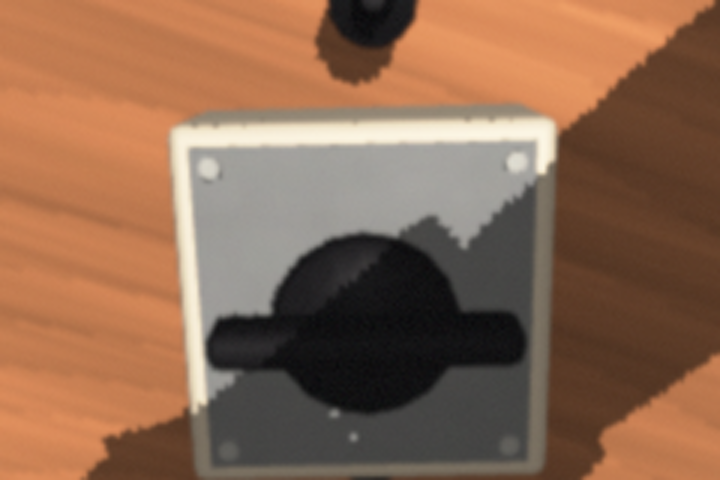

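View pics/s2.png

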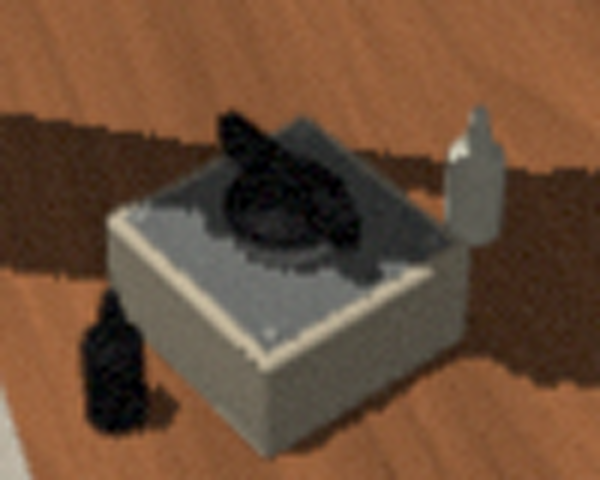

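The side crop shows the mushroom sitting low near the collar, with the bar from (225,125) to (350,240), both droppers standing and the hand clear. In the wrist crop the bar spans x 207–526 at y≈341, untwisted. I'll check the bar's height by its apparent length and move beside the left wing.

```bash
python3 - <<'E'
from h import *
o=ctrl.get_obs(); d=optics.get_image("wrist")
for z in(.098,.090):
    t=np.array([onz(d,200+207/3,80+341/3,z,o),onz(d,200+526/3,80+341/3,z,o)]); print(z,np.linalg.norm(t[0]-t[1]),t.mean(0))
E
python3 -m jog '[[[0.012,0.021,0],[0,0,0]],[[0.025,0.041,0],[0,0,0]],[[0.025,0.041,0.03],[0,0,0]],[[0.025,0.041,0.06],[0,0,0]],[[0.025,0.041,0.09],[0,0,0]]]'
python3 -m jog '[[[0,0,0.013],[0,0,0]],[[0,0,0.022],[0,0,0]],[[0,0,0.022],[0,0,0]]]'
```

```text
0.098 0.0786081070572597 [ 0.49636422 -0.19241823  0.098     ]
0.09 0.0813143320768454 [ 0.49873483 -0.1916136   0.09      ]
t: 5.35
tool_pos: [0.4644, -0.1601, 0.0953]
tool_rot: [0.493, -3.099, -0.004]
contact_force: [0.6, 0.5, -1.2]
opening: 0.0002
grip_force: 0.0
t: 5.65
tool_pos: [0.4654, -0.1607, 0.0752]
tool_rot: [0.493, -3.1, -0.003]
contact_force: [-0.0, 0.1, 0.5]
opening: -0.0002
grip_force: 0.0
```

```bash
python3 -m jog '[[[-0.008,0,-0.005],[0,0,0]],[[-0.0143,0.002,-0.005],[0,0,0.15]],[[-0.021,0.003,-0.005],[0,0,0.3]],[[-0.0275,0.003,-0.005],[0,0,0.45]]]'
python3 - <<'E'
from h import *
o=ctrl.get_obs(); d=optics.get_image("wrist"); crop(d["image"],160,80,320,200,2.5,"pics/w3.png"); print(o["tool_pos"],o["contact_force"],o["wrist_torque"])
E
```

```text
t: 6.05
tool_pos: [0.4931, -0.1501, 0.084]
tool_rot: [0.221, 3.132, -0.002]
contact_force: [-2.1, -0.7, 1.1]
opening: 0.0001
grip_force: 1.0
[ 0.49310945 -0.15011556  0.08396129] [-2.10075519 -0.69793788  1.06242102] [-0.08726441  0.35124403  0.00119846]
```

View pics/w3.png

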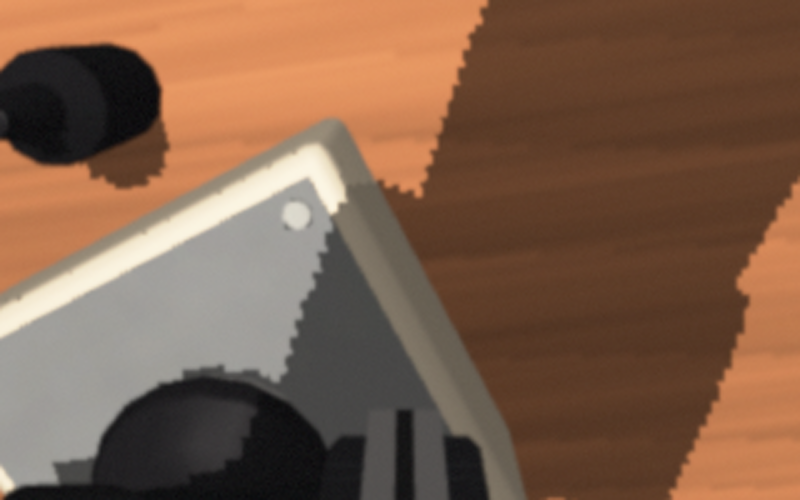

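The crop shows the fingers at about (400,455), pressing on the left wing, with the bar turning together with the tool. The contact force is about 2 N, so I keep turning.

```bash
python3 -m jog '[[[-0.004,0.0015,0.001],[0,0,0.1]],[[-0.0085,0.0025,0.001],[0,0,0.2]],[[-0.0127,0.003,0.001],[0,0,0.3]],[[-0.0168,0.003,0.001],[0,0,0.4]],[[-0.0168,0.003,0.001],[0,0,0.4]]]'
python3 - <<'E'
from h import *
o=ctrl.get_obs(); print(o["tool_pos"],o["contact_force"]); a=np.array([.503,-.192,0]); v=o["tool_pos"]-a; print(R.from_rotvec(o["tool_rot"]).inv().apply(v),np.degrees(np.arctan2(*R.from_rotvec(o["tool_rot"]).as_matrix()[:2,1][::-1]))-90)
d2=optics.get_image("side"); crop(d2["image"],270,205,100,80,6,"pics/s3.png")
E
```

```text
t: 6.6
tool_pos: [0.5101, -0.1492, 0.0825]
tool_rot: [0.826, 3.029, 0.0]
contact_force: [-0.9, 1.8, 1.1]
opening: 0.0001
grip_force: 0.9
[ 0.51007348 -0.14917906  0.08249995] [-0.85065019  1.77113305  1.13574476]
[ 0.01547499  0.04055768 -0.0824955 ] -30.49098696753004
```

View pics/s3.png

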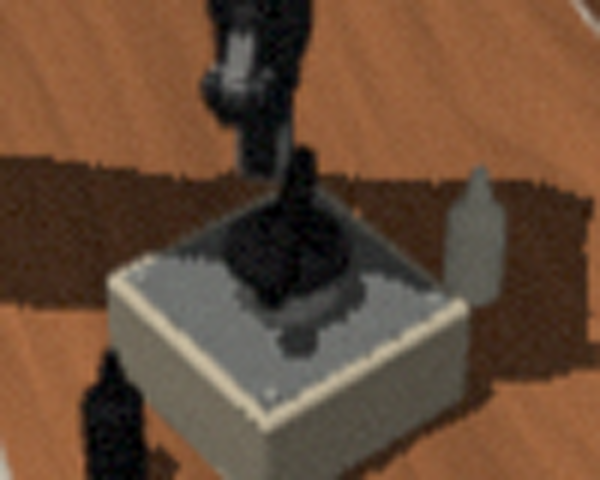

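The side crop shows the bar turned about 0.85 rad, with the head standing well above the collar, so it has sprung out. I now let it turn back along the arc, back off and lift away.

```bash
python3 -m jog '[[[0.006,-0.003,0],[0,0,-0.15]],[[0.0113,-0.0064,0],[0,0,-0.3]],[[0.016,-0.0108,0],[0,0,-0.45]],[[0.020,-0.0158,0],[0,0,-0.6]],[[0.0234,-0.0214,0],[0,0,-0.75]]]'
python3 -m jog '[[[0.007,-0.001,0],[0,0,-0.1]],[[0.015,-0.001,0],[0,0,-0.1]],[[0.015,-0.001,-0.03],[0,0,-0.1]],[[0.015,-0.001,-0.07],[0,0,-0.1]],[[0.015,-0.001,-0.11],[0,0,-0.1]]]'
python3 -m jog '[[[0.01,-0.04,-0.02],[0,0,0]],[[0.01,-0.04,-0.02],[0,0,0]],[[0.01,-0.04,-0.02],[0,0,0]],[[0.01,-0.04,-0.02],[0,0,0]]]'
python3 - <<'E'
from h import *
o=ctrl.get_obs(); d=optics.get_image("wrist"); d2=optics.get_image("side"); print(o["tool_pos"])
a=cv2.resize(d["image"][60:260,200:440],None,fx=2,fy=2); b=cv2.resize(d2["image"][215:295,270:340],(350,400),interpolation=cv2.INTER_CUBIC)[:400]
cv2.imwrite("pics/f.png",np.hstack([a[:400,:440],b]))
E
```

```text
t: 7.15
tool_pos: [0.4779, -0.1562, 0.0817]
tool_rot: [-0.353, 3.12, -0.003]
contact_force: [-1.2, -1.0, 1.1]
opening: 0.0003
grip_force: 0.3
t: 7.65
tool_pos: [0.4627, -0.1598, 0.1921]
tool_rot: [0.492, -3.103, 0.0]
contact_force: [0.7, -0.3, -0.1]
opening: 0.0001
grip_force: 0.0
t: 8.05
tool_pos: [0.4654, -0.2002, 0.2095]
tool_rot: [0.493, -3.101, -0.003]
contact_force: [-0.8, 0.6, -0.2]
opening: 0.0004
grip_force: 0.0
[ 0.46540285 -0.20018671  0.20948839]
```

View pics/f.png

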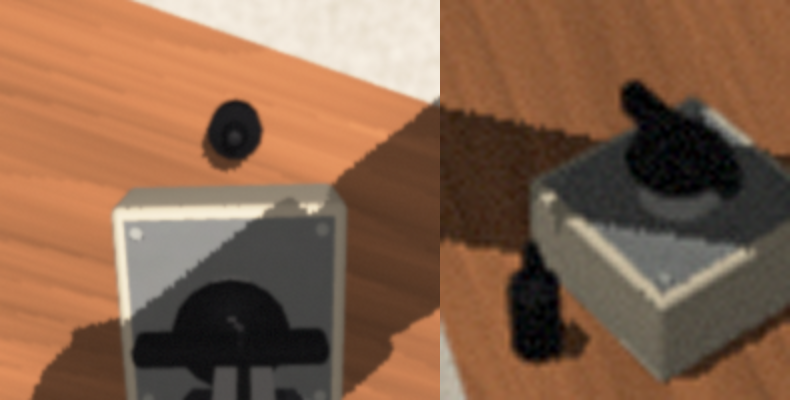

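The picture shows the bar level at (133–328, 350), parallel to the box, so it is back at rest. The head is high above the visible collar and the dropper is undisturbed, with the hand clear. Handing in.

```bash
python3 -c "
from station import job
print(job.finish_job())"
```

```text
the job is handed in; nothing more can be done
None
```

I handed the job in: the emergency stop latched and stayed in with the hand off, and turning the left wing clockwise about 0.85 rad released it. In the last pictures the mushroom is fully out and back at rest; I never went near the start button or moved anything I could see, but the verdict was not reported to me.

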